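# Step the specimen under the needle, then wedge the tilt plate off its feet

### The arm

A 6-joint arm with a two-finger parallel gripper is mounted at the origin on the work surface. World frame = base frame: x ahead of the robot, y to its left, z up, the work surface at z = 0. Lengths are in m, angles in degrees, forces in N, time in s.
With the tool pointing down it reaches from about 0.35 to 0.875 m from the base axis. Payload 4.2 kg.
Tool frame: the origin (TCP) lies on the centre line of the jaws, within the pads' length; the fingertips stand 19 mm ahead of it and the grasp point (between the pads) is the TCP; z points along the fingers, y is the line along which they close (so a half turn about z gives the same grasp; the last joint's range is limited). The gripper opens to 87 mm and grips with 3 to 60 N. Pads are 19 mm wide; open, the fingers measure 117 mm over their backs; the gripper's body (75 mm by 190 mm) begins 51 mm behind the grasp point.
Start: joints at [78.53, 22.042, 0.453, 0, -68.411, -14.817], TCP at [0.277, 0.56, 0.242] pointing down, gripper open.
Joint ranges: [-179.83, 179.83], [-69.29, 118.12], [-61.27, 80.66], [-181.25, 117.63], [-171.15, -9.14], [-177.46, 177.46]. Speed limits (degrees/s): [159.86, 159.86, 180, 180, 180, 180].

### API

Orientations are given as a 3x3 rotation matrix whose columns are the frame's x, y, z axes.
In Python, from station import sense, capture, finish_job, search_frame, masks_of gives the robot as it stands.
- The arm moves only by the tool drive_tool, never from a script. Its argument "rows" is a list of rows, each a list of 7 numbers: the opening in per cent of the stroke, from 0 (shut) to 100 (fully open), then the shift along the world's x, y, z in mm, then the turn, a rotation vector about the world's x, y, z in rad. In form: [[fingers, dx, dy, dz, wx, wy, wz], ...]. A call has 1 to 5 rows; each row shifts and turns the commanded pose from where the row before left it; what a row does not reach is not made up. A row lasts 1/12 s, in which the tool goes at most 41.7 mm and 7.16 degrees, less where a joint would pass 70% of its speed; a pose out of reach is approached as far as the arm can. A call is refused whole if a number of a shift passes 41.7 or a number of a turn 0.125, either way. A call with a gripper value outside its range is refused whole. The fingers move at their own pace and stop on an object; the grip force is fixed at half the most. Time passes only in rows, so rows that do not move let the fingers close. It gives the time, the measured TCP pose, the force, the opening and the grip force at its end, in the units of the state.
- sense(): the state, without advancing time (a new reading comes with each control period).
- capture(name): name is "scene" or "top"; returns a dict with "frame" (480x640x3 uint8, red, green, blue), "z_map" (480x640 float32, m along the optical axis (not along the pixel's ray), 0 where there is no reading), "fx", "fy", "cx", "cy" (pixels), "R" (3x3) and "t" (3): a world point X has camera coordinates R X + t. Camera axes: x right, y down, z forward; pixel columns grow to the right and rows downward; lengths in m; the calibration is good to about 2 mm. A picture is of the moment at which its call begins.
- finish_job(): hands the job in; it is judged then, once.
Trained networks look in a picture, given as the dict that the camera call returned (one of the last four; its "shot" number tells which), for a name from the list of things; names that differ only in an ending like _2 or _b are one class to them, and where a whole thing is asked for, a point or a joint stands for the part that bears it (a point fixed in the world has none). Each returns a list of dicts, best first, with "p" (0 to 1); they miss things now and then, are a little off and sometimes report something else, mostly with a low value. They report only what shows in the picture. A call takes as long as a camera call. They do not tell look-alikes from the thing itself.
- search_frame(label, picture): "xy" ([column, row] in pixels, amid what is visible of it).
- masks_of(label, picture): "region" (480x640 bool, what is visible of it) and "xy" ([column, row] in pixels, amid what is visible of it).
The state is a dict: "time_s": time; "joints": joint angles; "joint_velocities": joint speeds; "effort": joint torques, N m; "tcp_pos": TCP position; "ee_rot": TCP orientation; "wrist_force": force on the tool from outside, world axes, zero at the start; "moment": the same for the moment, N m; "gripper_width": opening from 0.0 (shut) to 1.0 (fully open); "gripper_force": force on a finger pad.
Only numpy, scipy, OpenCV 4.12 (cv2) and the standard library are available. Lean on these libraries where they do the work, as an engineer would, in place of code of your own. Each camera call takes 0.05 s, during which the arm holds its last target. There are 200 camera calls.

### The job

Slide the specimen carrier, which has a black knob to grip, so that the ring mark stands right under the needle, pause there half a second for a reading, then bring the cross mark under the needle and leave it there. So that the feet of the tilt plate can be shimmed, lay the steel wedge on the black base plate in front of the free edge and push it in, thin end first, between the two feet until they just lift off the base plate by two to three millimetres, never much higher, or the specimen runs into the needle. Finish while still holding the wedge, flat on the base plate and alone carrying the tilt plate, everything else on the bench left where it lies.

Things in the scene. Friction and masses are not known exactly. Their poses are not given: they have to be found in the camera images.
- base_plate: Fixed black base plate, corners cut, 240 (own x) x 390 (own y) x 15 mm, flat on the table; origin under its centre. In its frame (mm): upper face z 15; the tilt plate covers x -90..90, y -40..150; the wedge is laid and slid on the bare strip y -195..-40. A needle post, 125 tall, stands at (106, 55), two pillars, 115 tall, at (-50, 181) and (45, 181).
- tilt_plate: Aluminium plate 180 x 190 x 8 mm, hinged to the base plate along its +y side; origin under its centre, axes as the base plate's. At rest level, underside 10 mm above the base plate, pressed by 5 to 8 N onto two round steel rest feet, 14 mm wide, 10 mm long, at x -72 and +72, y -84 mm. Nothing else is under the free -y edge; the wedge goes in at its middle, along +y.
- free_edge (a point): Middle of the tilt plate's free (-y) edge, on its lower corner. At rest 10 mm above the base plate's upper face (z = +25 mm in the base plate's frame); it rises when the plate is lifted, and the feet rise 0.94 times as much.
- carrier_knob (a point): Grip point on the axis of the carrier's knob, a black upright cylinder 20 mm in diameter, 40 mm tall, at the carrier's robot-side end; 22 mm above the carrier plate, 18 mm below the knob's top. The carrier slides along the base plate's x (50 mm of travel) and y (80 mm), about 1.5 N each, never turns, and stays where it is left.
- ring_mark (a point): Centre of the white engraved ring, 13 mm across, on the dark specimen plate on the carrier; 72 mm along x and 25 mm along y from the knob's axis (base plate directions).
- cross_mark (a point): Centre of the white engraved cross, 14 mm across, on the same specimen plate; 48 mm along x and -25 mm along y from the knob's axis.
- needle_tip (a point): Tip of the fixed thin needle that slants down from the arm of the needle post; about 4 mm above the specimen plate when the tilt plate rests. At base plate x = 10, y = 55 mm.
- wedge: Loose steel wedge, 130 x 30 mm, 0.45 kg; origin under its middle, x along it to the thin nose. From the nose (x 65 mm, 4 mm thick) its top rises 1 in 8 to x -35; then the heel, a block 30 x 30 x 36 mm tall, x -65..-35, gripped across its width. Starts flat on the table. On the base plate it meets the free edge with the nose 48 mm inside; each 8 mm more lifts 1 mm; push 5 to 15 N.
- spacer: Bystander: plain parallel steel block, 125 x 32 x 16 mm, no taper and no heel; may lie beside the wedge.
- thumb_nut: Bystander: knurled nut, 22 mm wide, 16 mm tall, on the base plate.
- hex_key: Bystander: L-shaped steel hex key, 75 x 28 x 6 mm, on the base plate.
- solvent_bottle: Bystander: white bottle, 60 mm wide, 130 mm tall.
- screw_tray: Bystander: grey divided tray, 100 x 140 x 28 mm.
- screwdriver: Bystander: screwdriver, 170 mm long.
- post_holder: Bystander: aluminium post on a round foot, 48 mm wide, 70 mm tall.
There are look-alikes about, which are no part of the job. Leave any pink look-alike of the wedge alone.

How it is judged:
By the outcome, as a careful person would: the job done as asked, in the order asked, and still so for the second after the job is handed in, while the arm keeps its last pose, push and grip.
It also fails if it takes over 58 s, if anything falls off the work surface, if the arm or the gripper's body presses on something with over 40 N, if the wrist force passes 120 N, or if a joint passes its speed limit or range.

## Working session

There is one attempt and no reset: what is moved stays moved. The work goes in short steps, Python scripts to look and compute and a tool call to move; the robot and the scene stay as the last step left them, time stands still between calls to the robot, and variables do not carry over. Pictures are saved under pics/ and viewed, at most 10 in all, crops included, and the job is handed in when it is done.

Besides the shell and the picture viewer there is one more tool, called after "Call:" as name([rows], argument=value, ...), one row to a line, values as JSON. drive_tool: Moves the arm, as the interface text tells. Its arguments: {"type":"object","properties":{"rows":{"type":"array"}},"required":["rows"]}

```bash
mkdir -p pics; ls
cat > h.py <<'E'
import numpy as np, cv2
from station import sense, capture, finish_job, search_frame, masks_of
def save(p,n,crop=None,s=1):
    f=p["frame"]
    if crop: a,b,c,d=crop; f=f[b:d,a:c]
    cv2.imwrite("pics/"+n,cv2.resize(f[:,:,::-1],None,fx=s,fy=s,interpolation=cv2.INTER_CUBIC))
def world(p,u,v,z=None,depth=None):
    """pixel -> world, at plane z or from depth"""
    R,t=np.array(p["R"]),np.array(p["t"]); u=np.atleast_1d(u).astype(float);v=np.atleast_1d(v).astype(float)
    d=np.stack([(u-p["cx"])/p["fx"],(v-p["cy"])/p["fy"],np.ones_like(u)],-1)
    c=-R.T@t; w=d@R
    if z is not None: k=(z-c[2])/w[:,2]
    else: k=p["z_map"][v.astype(int),u.astype(int)] if depth is None else depth
    return c+w*np.reshape(k,(-1,1))
def pix(p,X):
    c=np.array(p["R"])@np.array(X)+np.array(p["t"]); return np.array([p["fx"]*c[0]/c[2]+p["cx"],p["fy"]*c[1]/c[2]+p["cy"]])
E
python3 - <<'E'
from h import *
print(sense())
for n in("top","scene"):
    p=capture(n); save(p,n+"0.png"); print(n,"cam",-np.array(p["R"]).T@p["t"],p["fx"])
    for l in "base_plate tilt_plate free_edge carrier_knob ring_mark cross_mark needle_tip wedge spacer".split():
        print(l,[(np.round(r["xy"]),round(r["p"],2),np.round(world(p,*r["xy"])[0],3)) for r in search_frame(l,p)[:4]])
E
```

```text
pics
{'time_s': 0.0, 'joints': array([ 7.85303484e+01,  2.20923339e+01,  3.78416863e-01, -2.87526108e-02,
       -6.84119637e+01, -1.48161184e+01]), 'joint_velocities': array([-0.01241875, -0.05821099, -0.02769883, -0.04748588, -0.06995468,
       -0.00165671]), 'effort': array([ 6.68533012e-04, -3.90669179e+01,  1.87399900e+01,  4.21972051e+00,
        1.10082564e-02, -1.88537529e-04]), 'tcp_pos': array([0.27651605, 0.55986354, 0.24043431]), 'ee_rot': array([[ 8.96514485e-01, -4.43013520e-01, -8.94176355e-04],
       [-4.43014409e-01, -8.96512124e-01, -2.06032681e-03],
       [ 1.11112692e-04,  2.24324584e-03, -9.99997478e-01]]), 'wrist_force': array([-0.09164366,  0.19818624,  0.06935478]), 'moment': array([-0.02769125, -0.00843283,  0.02501612]), 'gripper_force': 0.0, 'gripper_width': 1.0002792349533438}
top cam [0.33462838 0.02995183 1.31540866] 499.8643151040054
base_plate [(array([305., 218.]), 0.71, array([0.571, 0.119, 0.035]))]
tilt_plate [(array([287., 215.]), 0.75, array([0.571, 0.16 , 0.074])), (array([342., 182.]), 0.21, array([0.669, 0.019, 0.021]))]
free_edge [(array([
[... 1013 characters left out ...]
([0.619, 0.174, 0.075]))]
free_edge [(array([335., 318.]), 0.68, array([0.607, 0.205, 0.076]))]
carrier_knob [(array([339., 316.]), 0.59, array([0.595, 0.205, 0.074]))]
ring_mark [(array([339., 315.]), 0.92, array([0.594, 0.205, 0.075]))]
cross_mark [(array([341., 314.]), 0.83, array([0.59 , 0.206, 0.077])), (array([490., 423.]), 0.7, array([0.481, 0.529, 0.022]))]
needle_tip [(array([325., 310.]), 0.75, array([0.612, 0.179, 0.076]))]
wedge [(array([326., 169.]), 0.89, array([ 0.294, -0.287,  0.012])), (array([282., 187.]), 0.8, array([ 0.449, -0.287,  0.015])), (array([238., 196.]), 0.33, array([ 0.57 , -0.326,  0.014]))]
spacer [(array([239., 195.]), 0.92, array([ 0.568, -0.325,  0.018]))]
```

View pics/top0.png

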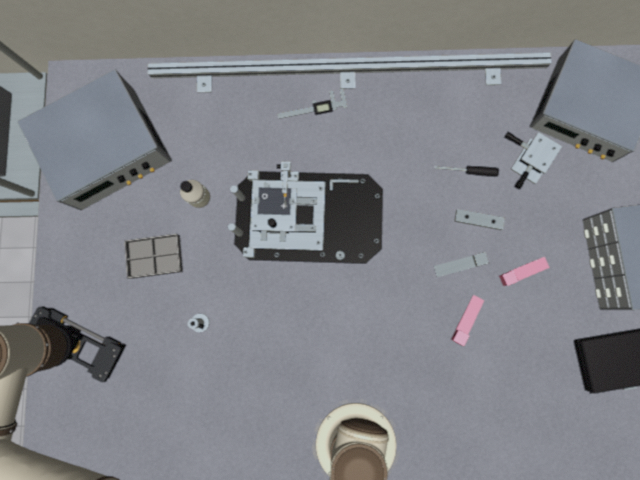

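View pics/scene0.png

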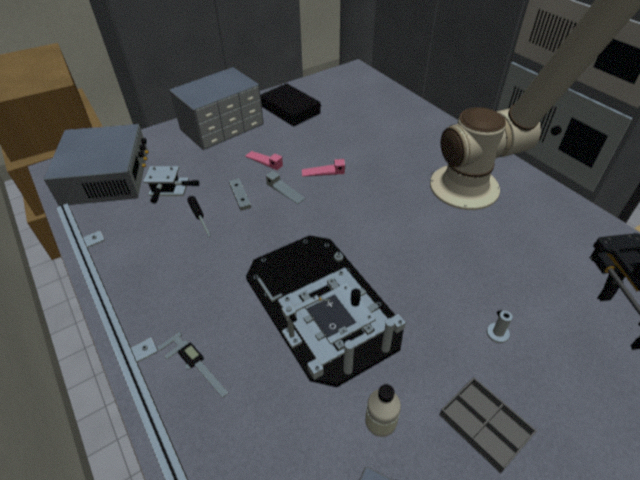

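The top view shows the base plate around (310,218), with pillars at the left (+y), the nut at (340,255) and the hex key at (345,183). Candidates for the wedge are:
- Grey wedge at (462,265), with its heel at (481,259).
- Grey spacer at (478,218), flat with no heel.
- Pink look-alikes at (469,320) and (525,271).

I choose the grey one with a heel. Next I crop for a close check.

```bash
cat > q.py <<'E'
from h import *
p=capture("top"); s=capture("scene")
a=cv2.resize(p["frame"][160:275,225:395],None,fx=4.6,fy=4.6,interpolation=cv2.INTER_CUBIC)
b=cv2.resize(p["frame"][240:300,425:500],None,fx=4.6,fy=4.6,interpolation=cv2.INTER_CUBIC)
cv2.imwrite("pics/topcrop.png",a[:,:,::-1])
c=cv2.resize(s["frame"][225:390,240:410],None,fx=3.4,fy=3.4,interpolation=cv2.INTER_CUBIC); w=cv2.resize(s["frame"][160:210,250:310],None,fx=3.5,fy=3.5,interpolation=cv2.INTER_CUBIC)
im=np.zeros((600,800,3),np.uint8); im[:c.shape[0],:c.shape[1]]=c; im[:w.shape[0],590:590+min(210,w.shape[1])]=w[:,:210]
im[200:200+b.shape[0],585:800]=b[:,:215] if b.shape[1]>=215 else 0
cv2.imwrite("pics/mix.png",im[:,:,::-1])
for q,n in((p,"top"),(s,"scene")):
    for l in("wedge","base_plate","tilt_plate","carrier_knob","spacer"):
        for m in masks_of(l,q)[:4]:
            v,u=np.nonzero(m["region"]); X=world(q,u,v)
            (cx,cy),wh,ang=cv2.minAreaRect((X[:,:2]*1000).astype(np.float32))
            print(n,l,m["p"],len(u),np.round(m["xy"]),"rect",round(cx),round(cy),np.round(wh),round(ang,1),"z",np.round(np.percentile(X[:,2],[5,50,95]),3))
E
python3 q.py
```

```text
top wedge 0.93 688 [468. 318.] rect 303 -293 [ 35. 131.] 58.1 z [0.003 0.012 0.039]
top wedge 0.8 629 [464. 260.] rect 408 -162 [ 35. 409.] 16.1 z [0.003 0.013 0.039]
top wedge 0.55 591 [523. 270.] rect 375 -243 [ 45. 550.] 13.2 z [0.004 0.013 0.039]
top base_plate 0.97 13037 [306. 219.] rect 582 115 [427. 350.] 60.8 z [0.012 0.019 0.08 ]
top tilt_plate 0.7 4785 [289. 213.] rect 502 156 [362. 211.] 6.5 z [0.03  0.041 0.081]
top carrier_knob 0.72 1798 [271. 207.] rect 488 159 [376. 140.] 19.7 z [0.072 0.077 0.084]
top carrier_knob 0.21 95 [344. 180.] rect 672 16 [72. 14.] 89.4 z [0.014 0.02  0.025]
top spacer 0.57 4807 [287. 213.] rect 505 158 [368. 214.] 6.6 z [0.03  0.041 0.081]
top spacer 0.44 38 [340. 258.] rect 473 32 [16. 16.] 88.8 z [0.021 0.029 0.035]
scene wedge 0.91 442 [326. 170.] rect 596 176 [1147.  128.] 57.8 z [0.002 0.011 0.036]
scene wedge 0.89 476 [282. 189.] rect 649 170 [1098.  102.] 65.5 z [0.003 0.012 0.037]
scene wedge 0.78 363 [268. 160.] rect 638 88 [1252.  107.] 68.0 z [0.002 0.012 0.037]
scene base_plate 0.68 14685 [324. 311.] rect 637 303 [835. 325.] 71.6 z [0.012 0.018 0.095]
scene tilt_plate 0.94 5469 [335. 318.] rect 678 375 [699. 225.] 66.1 z [0.031 0.045 0.079]
scene carrier_knob 0.9 2401 [338. 313.] rect 747 363 [654. 147.] 45.8 z [0.072 0.076 0.096]
scene spacer 0.69 383 [236. 196.] rect 721 130 [1111.   45.] 71.1 z [0.003 0.016 0.019]
```

View pics/topcrop.png

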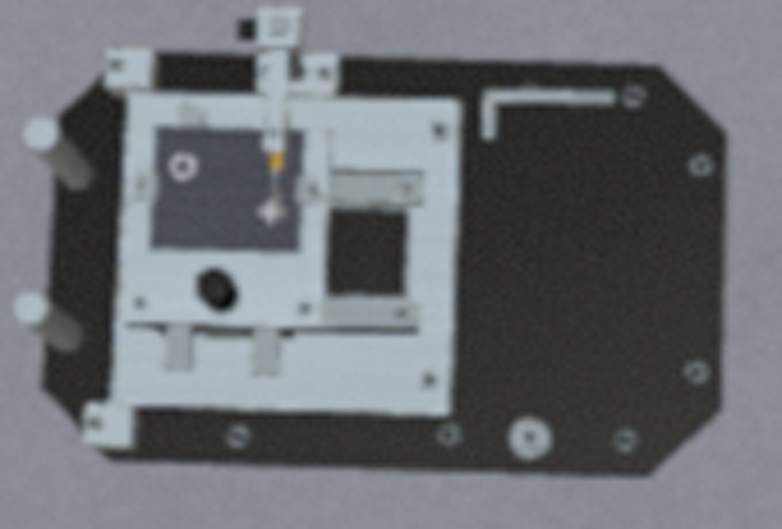

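View pics/mix.png

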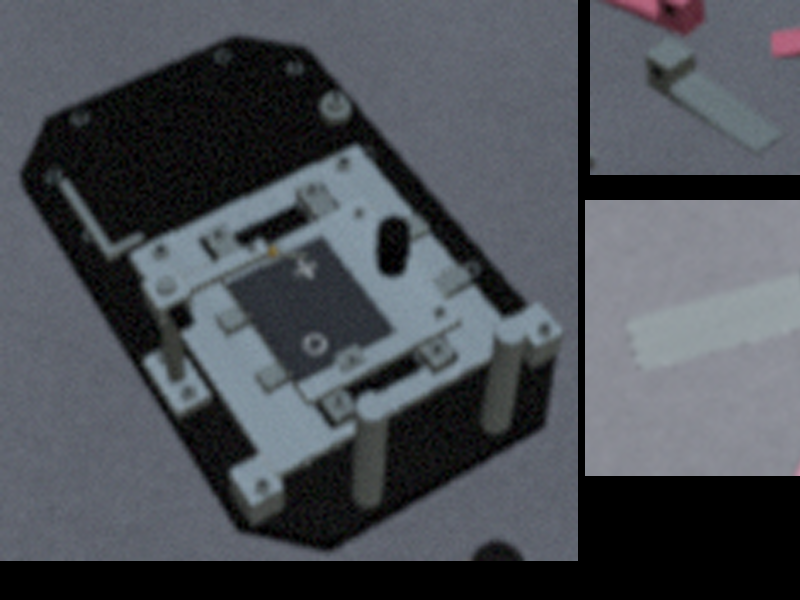

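The top crop shows the ring at (182,166), the cross at (271,211), the knob at (217,290), and the needle coming down from (275,160) to near the cross. The second picture confirms the grey steel piece with a raised heel (660,60) and a thin tapered nose, so that is the wedge. Now the poses.

```bash
cat >> h.py <<'E'
from scipy.optimize import minimize
def box(x0,x1,y0,y1,z0,z1): return np.array([[x,y,z] for x in(x0,x1) for y in(y0,y1) for z in(z0,z1)],float)/1000
def poly(xy,z0,z1): return np.array([[x,y,z] for x,y in xy for z in(z0,z1)],float)/1000
WEDGE=[np.array([[65,y,z] for y in(-15,15) for z in(0,4)]+[[-35,y,z] for y in(-15,15) for z in(0,16.5)])/1000., box(-65,-35,-15,15,0,36)]
def sil(p,parts,q,z0=0,S=4):
    im=np.zeros((480*S,640*S),np.uint8); c,s=np.cos(q[2]),np.sin(q[2]); R=np.array([[c,-s,0],[s,c,0],[0,0,1]])
    for P in parts:
        uv=np.array([pix(p,R@X+[q[0],q[1],z0]) for X in P])
        h=cv2.convexHull(((uv+.5)*S*16-8).astype(np.int32)); cv2.fillConvexPoly(im,h,255,shift=4)
    return cv2.resize(im,(640,480),interpolation=cv2.INTER_AREA)/255.
def fit(views,parts,q0,z0=0):
    def f(q): 
        L=0
        for p,m in views:
            s=sil(p,parts,q,z0); L+=1-np.minimum(s,m).sum()/np.maximum(s,m).sum()
        return L/len(views)
    d=np.array(q0)+np.array([[0,0,0],[.012,0,0],[0,.012,0],[0,0,.1]])
    r=minimize(f,q0,method="Nelder-Mead",options=dict(initial_simplex=d,xatol=2e-4,fatol=1e-4,maxiter=120)); return r.x,r.fun
def mask(l,p,X,tol=25):
    """network mask nearest the pixel of world point X"""
    ms=masks_of(l,p); u=pix(p,X); ms=[m for m in ms if np.linalg.norm(np.array(m["xy"])-u)<tol]
    return ms[0]["region"].astype(float) if ms else None
E
cat > q2.py <<'E'
from h import *
P={n:capture(n) for n in("top","scene")}
W=[(p,mask("wedge",p,[.448,-.29,.012],18)) for p in P.values()]
for v in (W,W[:1],W[1:]):
    x,f=fit(v,WEDGE,[.447,-.29,1.35]); print("wedge",np.round(x[:2]*1000,1),np.round(np.degrees(x[2]),1),round(f,3))
# base: dark area by colour, hull in image vs projected octagon
oct_=[(-120,-150),(-75,-195),(75,-195),(120,-150),(120,150),(75,195),(-75,195),(-120,150)]
for n,p in P.items():
    g=p["frame"].max(2); d=(g<62).astype(np.uint8)
    k,lab,st,_=cv2.connectedComponentsWithStats(d); c=np.array(pix(p,[.63,.0,.015])).astype(int); i=lab[c[1]-1:c[1]+2,c[0]-1:c[0]+2].max()
    v,u=np.nonzero(lab==i); X=world(p,u,v,z=.015)
    r=cv2.minAreaRect((X[:,:2]*1000).astype(np.float32)); print(n,i,st[i],"rect",np.round(r[0],1),np.round(r[1],1),round(r[2],2))
p=P["top"]
for n,(a,b) in dict(ring=(182,166),cross=(271,211),knob=(217,290),hub=(275,160),plate=(230,140),carr=(320,260),tilt=(440,380),base=(600,250),spec=(170,230)).items():
    print(n,np.round(np.median([world(p,225+a/4.6+i,160+b/4.6+j)[0] for i in(-.5,0,.5) for j in(-.5,0,.5)],axis=0)*1000,1))
E
python3 q2.py
```

```text
wedge [ 443.4 -280.6] 103.3 0.113
wedge [ 442.7 -282.5] 104.2 0.158
wedge [ 443.5 -279.7] 103.3 0.059
top 46 [ 249  173  133   90 5238] rect [577.4  90.7] [343.8 236.2] 87.31
scene 299 [ 246  236  157  151 7273] rect [581.3 114.5] [395.6 242.7] 87.06
ring [621.9 218.9  75.4]
cross [594.3 168.4  79.1]
knob [544.7 193.4 114. ]
hub [616.  162.8 105. ]
plate [634.4 190.6  79.7]
carr [567.4 142.7  77.9]
tilt [505.   78.5  32.9]
base [581.4 -13.8  16.6]
spec [585.5 224.6  78.6]
```

```bash
cat > q3.py <<'E'
from h import *
P={n:capture(n) for n in("top","scene")}
def basep(c): return [poly([(-120,-195+c),(-120+c,-195),(120-c,-195),(120,-195+c),(120,195-c),(120-c,195),(-120+c,195),(-120,195-c)],0,15),box(-90,90,-40,150,25,33),box(-57,-43,174,188,15,130),box(38,52,174,188,15,130)]
V=[]
for n,p in P.items():
    ms=masks_of("base_plate",p); V.append((p,ms[0]["region"].astype(float))); print(n,len(ms),ms[0]["region"].sum())
for c in(30,38):
  for v in(V,V[:1],V[1:]):
    x,f=fit(v,basep(c),[.578,.114,-.045]); print(c,np.round(x[:2]*1000,1),np.round(np.degrees(x[2]),2),round(f,4))
for n,p in P.items():
    for l in("ring_mark","cross_mark","needle_tip"): print(n,l,[(np.round(r["xy"],1),round(r["p"],2)) for r in search_frame(l,p)[:2]])
# white marks on dark plate: centroids
for n,p in P.items():
    for l,X in dict(ring=[.622,.2185,.078],cross=[.5943,.1684,.078]).items():
        u=np.round(pix(p,X)).astype(int); g=p["frame"][u[1]-6:u[1]+7,u[0]-6:u[0]+7].mean(2); print(n,l,u); print(g.astype(int))
E
python3 q3.py
python3 - <<'E'
from h import *
o=[]
for n in("top","scene"):
    p=capture(n); u=np.round(pix(p,[.605,.19,.078])).astype(int)
    o.append(cv2.resize(p["frame"][u[1]-25:u[1]+35,u[0]-20:u[0]+20],(400,600),interpolation=cv2.INTER_CUBIC)); print(n,u)
cv2.imwrite("pics/tip.png",np.hstack(o)[:,:,::-1])
E
```

```text
top 1 12570
scene 1 14616
30 [580.1 112. ] -3.01 0.0482
30 [579.7 111.7] -2.89 0.0585
30 [580.  112.7] -2.89 0.0371
38 [579.8 112.4] -2.91 0.0365
38 [579.7 111.7] -2.91 0.0474
38 [580.  112.8] -2.94 0.0252
top ring_mark [(array([271.5, 205.9]), 0.66)]
top cross_mark [(array([272.9, 211.3]), 0.92)]
top needle_tip [(array([307.1, 217.8]), 0.95)]
scene ring_mark [(array([338.9, 315.3]), 0.95)]
scene cross_mark [(array([336.9, 315.7]), 0.77)]
scene needle_tip [(array([325.7, 308.5]), 0.8)]
top ring [264 196]
[[150 103  78  80  76  78  77  75  76  78  79  77  78]
 [148 102  79  81  80  81  81  74  79  78  80  78  78]
 [145  97  79  80  79  85  89  85  85  80  79  78  79]
 [141  93  78  80 100 123 125 120 113  93  81  79  78]
 [139  92  75  91 132 159 153 153 153 124  89  79  79]
 [137  91  79 102 145 141 116 128 161 140  97  78  79]
 [131  89  77 102 143 133 101 119 155 136  93  75  78]
 [136  99  81  92 132 143 136 142 150 125  88  76  75]
 [143 106  80  80 108 144 154 144 123  97  79  77  79]
 [144 112  84  76  82 100 109 101  86  78  78  78  78]
 [145 112  82  75  78  78  77  79  77  7
[... 1666 characters left out ...]
  54  70]
 [131 141 133 127 115  94  81  61  57  49  50  46  48]
 [122 121 117  97  83  69  61  52  50  50  51  52  51]
 [100 100  95  90  79  73  74  63  48  50  52  50  50]
 [ 76  76  78  80  81  85  77  62  54  53  51  47  44]
 [ 58  54  57  61  82 100  81  60  60  67  53  55  53]
 [ 50  47  52  53  79 117 102  89  89  88  59  47  49]
 [ 52  48  51  54  77 111 124 124 107  87  60  49  52]
 [ 50  51  52  70  90 108 128 139 116  76  51  47  48]
 [ 48  53  52  70  86  92 104 124 115  74  45  49  47]
 [ 50  52  51  61  63  61  66  92 104  66  46  48  50]
 [ 45  56  47  45  48  54  44  61  68  52  45  50  48]
 [ 53  45  53  49  50  53  51  43  49  54  54  51  56]]
top [275 202]
scene [331 312]
```

View pics/tip.png

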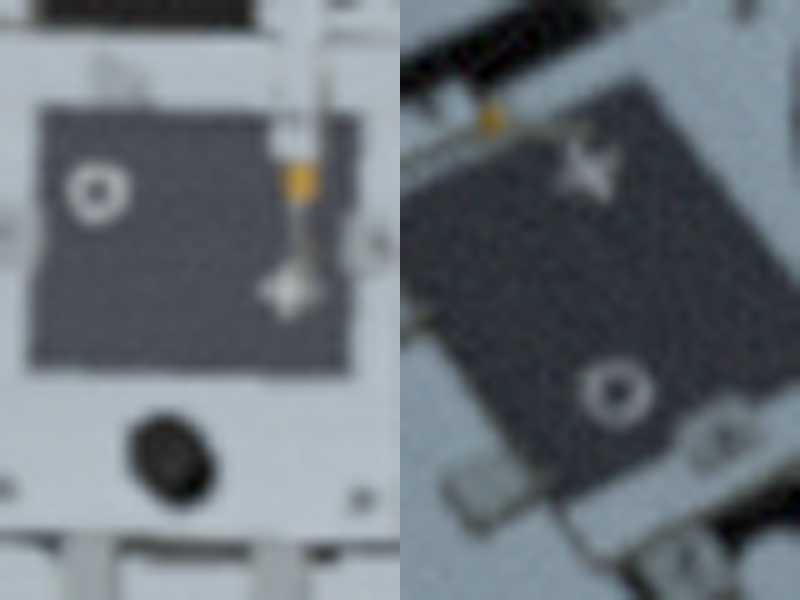

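Left (top): ring (97,192), cross (286,290), and the needle ending near (303,275), slightly right of the cross. Right (scene): ring at (617,392), cross at (590,170), needle ending near (595,128). So the cross is within millimetres of the needle at the start. Next I triangulate.

```bash
cat > q4.py <<'E'
from h import *
from scipy.optimize import least_squares
P={n:capture(n) for n in("top","scene")}
T=np.array([.5927,.1667,.0825])
for n,p in P.items(): print(n,"tip pred",pix(p,T).round(1))
def tri(a,b): 
    r=least_squares(lambda X:np.r_[pix(P["top"],X)-a,pix(P["scene"],X)-b],[.6,.18,.08]); return (r.x*1000).round(1),r.fun.round(2)
print("tip tri",tri([284.8,204],[330,299.3]))
for l,X in dict(ring=[.622,.2185,.078],cross=[.5943,.1684,.078]).items():
    uv=[]
    for n,p in P.items():
        u=np.round(pix(p,X)).astype(int); 
        if (n,l)==("top","cross"): u+= [-1,0]
        if (n,l)==("scene","cross"): u+= [1,2]
        r=4; g=p["frame"][u[1]-r:u[1]+r+1,u[0]-r:u[0]+r+1].mean(2); g=np.clip(g-np.median(p["frame"][u[1]-6:u[1]+7,u[0]-6:u[0]+7])-12,0,None); j,i=np.mgrid[-r:r+1,-r:r+1]
        c=u+np.array([(g*i).sum(),(g*j).sum()])/g.sum(); uv.append(c); print(n,l,c.round(1),(world(p,*c,z=.078)[0]*1000).round(1))
    print(l,tri(*uv))
for n,p in P.items():
    m=p["frame"].max(2)<45; u=pix(p,[.547,.196,.117]).astype(int); k,lab,st,ce=cv2.connectedComponentsWithStats(m[u[1]-25:u[1]+25,u[0]-25:u[0]+25].astype(np.uint8))
    print(n,"knob",[(st[i][4],(ce[i]+u-25).round(1),(world(p,*(ce[i]+u-25),z=.098)[0]*1000).round(1)) for i in range(1,k) if 20<st[i][4]<400])
E
python3 q4.py
```

```text
top tip pred [284.4 206.2]
scene tip pred [329.6 300.3]
tip tri (array([594.6, 167.1,  88.6]), array([-0.79,  0.95, -1.03, -0.15]))
top ring [264.4 195.7] [622. 218.  78.]
scene ring [332.2 325.8] [622.6 219.5  78. ]
ring (array([622.1, 218.5,  76.4]), array([-0.07,  0.09, -0.09, -0.01]))
top cross [283.5 205.3] [595.9 169.6  78. ]
scene cross [329.3 303.4] [595.8 170.2  78. ]
cross (array([595.8, 169.8,  77.6]), array([-0.06,  0.08, -0.08, -0.01]))
top knob [(np.int32(187), array([246.8, 216.6]), array([565.2, 258.8,  98. ]))]
scene knob [(np.int32(398), array([356.5, 278.9]), array([519., 162.,  98.])), (np.int32(118), array([355.2, 297. ]), array([550.1, 199.3,  98. ]))]
```

Call:
drive_tool([
  [100, 19.4, -25.9, 0, 0, 0, 0],
  [100, 19.4, -25.9, 0, 0, 0, 0.102],
  [100, 19.4, -25.9, 0, 0, 0, 0.102],
  [100, 19.4, -25.9, 0, 0, 0, 0.102],
  [100, 19.4, -25.9, 0, 0, 0, 0.102],
])

```text
time_s: 2.92
tcp_pos: [0.3744, 0.4297, 0.2417]
ee_rot: [[0.999, -0.045, 0.0], [-0.045, -0.999, 0.0], [0.0, -0.0, -1.0]]
wrist_force: [0.5, -0.3, -0.4]
gripper_width: 0.996
gripper_force: 0.0
```

Call:
drive_tool([
  [100, 19.4, -25.9, 0, 0, 0, 0],
  [100, 19.4, -25.9, 0, 0, 0, 0],
  [100, 19.4, -25.9, 0, 0, 0, 0],
  [100, 19.4, -25.9, 0, 0, 0, 0],
  [100, 19.4, -25.9, 0, 0, 0, 0],
])

```text
time_s: 3.33
tcp_pos: [0.4715, 0.3, 0.2418]
ee_rot: [[0.999, -0.051, 0.0], [-0.051, -0.999, 0.0], [0.0, -0.0, -1.0]]
wrist_force: [0.4, -0.2, 0.4]
gripper_width: 1.0
gripper_force: 0.0
```

Call:
drive_tool([
  [100, 19.4, -25.9, 0, 0, 0, 0],
  [100, 19.4, -25.9, 0, 0, 0, 0],
  [100, 19.4, -25.9, 0, 0, 0, 0],
  [100, 19.4, -25.9, 0, 0, 0, 0],
  [100, 0, 0, 0, 0, 0, 0],
])

```text
time_s: 3.75
tcp_pos: [0.5507, 0.194, 0.2414]
ee_rot: [[0.998, -0.056, 0.0], [-0.056, -0.998, -0.001], [0.0, 0.001, -1.0]]
wrist_force: [0.6, 0.8, -1.1]
gripper_width: 0.999
gripper_force: 0.0
```

Call:
drive_tool([
  [100, -1.5, 3, -35, 0, 0, 0.005],
  [100, 0, 0, -35, 0, 0, 0],
  [100, 0, 0, -30, 0, 0, 0],
  [100, 0, 0, -10, 0, 0, 0],
  [100, 0, 0, 0, 0, 0, 0],
])

```text
time_s: 4.17
tcp_pos: [0.5452, 0.2001, 0.1288]
ee_rot: [[0.999, -0.046, -0.005], [-0.046, -0.999, -0.004], [-0.005, 0.004, -1.0]]
wrist_force: [-0.3, 0.1, 1.2]
gripper_width: 1.006
gripper_force: 0.0
```

Run:
```python
from h import *
s=sense();print(s["tcp_pos"],s["wrist_force"])
o=[]
for n in("top","scene"):
    p=capture(n); u=np.round(pix(p,[.56,.19,.1])).astype(int)
    o.append(cv2.resize(p["frame"][u[1]-45:u[1]+45,u[0]-30:u[0]+30],(400,600),interpolation=cv2.INTER_CUBIC))
cv2.imwrite("pics/grip.png",np.hstack(o)[:,:,::-1])
```

```text
[0.54520046 0.20007479 0.12877967] [-0.28973215  0.14681502  1.2174268 ]
```

View pics/grip.png

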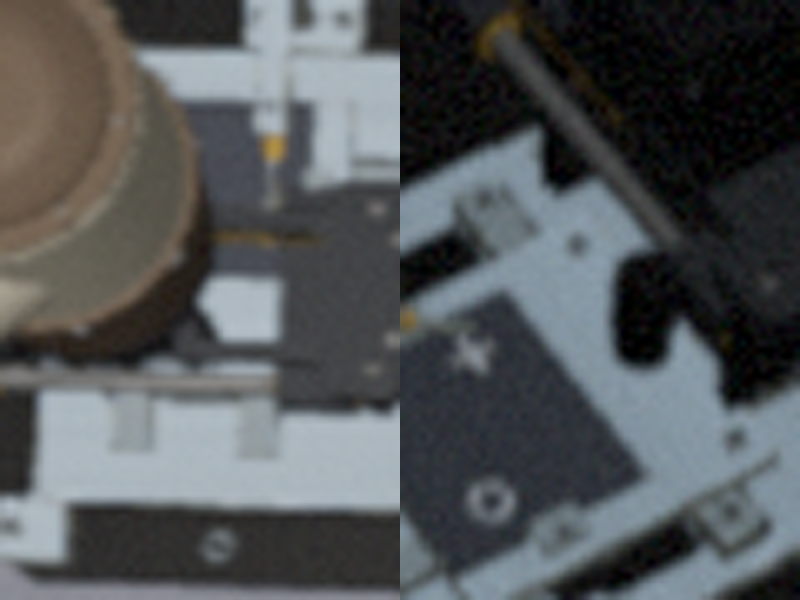

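The knob, at scene crop (645,310), stands between the open fingers at (720,370) and (565,160). I'll let the arm settle and go down.

Call:
drive_tool([
  [100, 0, 0, -10, 0, 0, 0],
  [100, 0, 0, -8, 0, 0, 0],
  [100, 0, 0, 0, 0, 0, 0],
  [100, 0, 0, 0, 0, 0, 0],
  [100, 0, 0, 0, 0, 0, 0],
])

```text
time_s: 4.68
tcp_pos: [0.5471, 0.2009, 0.114]
ee_rot: [[0.999, -0.046, 0.001], [-0.046, -0.999, 0.0], [0.001, -0.0, -1.0]]
wrist_force: [0.6, 0.5, 0.7]
gripper_width: 1.001
gripper_force: 0.0
```

Call:
drive_tool([
  [100, 1.5, -3.5, -6, 0, 0, -0.005],
  [100, 0, 0, -5, 0, 0, 0],
  [100, 0, 0, 0, 0, 0, 0],
  [100, 0, 0, 0, 0, 0, 0],
  [100, 0, 0, 0, 0, 0, 0],
])

```text
time_s: 5.1
tcp_pos: [0.5484, 0.1972, 0.1025]
ee_rot: [[0.999, -0.051, -0.0], [-0.051, -0.999, -0.0], [-0.0, 0.0, -1.0]]
wrist_force: [0.8, -0.3, -0.2]
gripper_width: 1.005
gripper_force: 0.0
```

Call:
drive_tool([
  [60, 0, 0, 0, 0, 0, 0],
  [30, 0, 0, 0, 0, 0, 0],
  [10, 0, 0, 0, 0, 0, 0],
  [0, 0, 0, 0, 0, 0, 0],
  [0, 0, 0, 0, 0, 0, 0],
])

```text
time_s: 5.52
tcp_pos: [0.5484, 0.1973, 0.1027]
ee_rot: [[0.999, -0.051, 0.0], [-0.051, -0.999, 0.0], [0.0, -0.0, -1.0]]
wrist_force: [0.9, -0.2, 0.1]
gripper_width: 0.704
gripper_force: 0.0
```

Call:
drive_tool([
  [0, 0, 0, 0, 0, 0, 0],
  [0, 0, 0, 0, 0, 0, 0],
  [0, 0, 0, 0, 0, 0, 0],
  [0, 0, 0, 0, 0, 0, 0],
])

```text
time_s: 5.85
tcp_pos: [0.5484, 0.1973, 0.1026]
ee_rot: [[0.999, -0.051, 0.0], [-0.051, -0.999, -0.0], [0.0, -0.0, -1.0]]
wrist_force: [-0.1, 0.2, -0.5]
gripper_width: 0.404
gripper_force: 0.0
```

```bash
cat > m.py <<'E'
from h import *
s=sense();print(s["time_s"],"tcp",(s["tcp_pos"]*1000).round(1),s["wrist_force"].round(1),s["gripper_width"],s["gripper_force"])
import sys
X=np.array(eval(sys.argv[1]))/1000  # expected knob xy, mm
R=np.array([[.9987,.0509],[-.0509,.9987]])
for n in("top","scene"):
    p=capture(n)
    for l,o in dict(ring=(72,25),cross=(48,-25)).items():
        q=X+R@np.array(o)/1000; u=np.round(pix(p,[*q,.078])).astype(int); r=5
        w=p["frame"][u[1]-7:u[1]+8,u[0]-7:u[0]+8].mean(2)
        g=np.clip(w[2:-2,2:-2]-np.median(w)-15,0,None); j,i=np.mgrid[-r:r+1,-r:r+1]
        c=u+np.array([(g*i).sum(),(g*j).sum()])/g.sum(); W=world(p,*c,z=.0775)[0][:2]
        print(n,l,(W*1000).round(1),"knob est",((W-R@np.array(o)/1000)*1000).round(1),"sum",int(g.sum()))
E
python3 m.py "[549,197.3]"
```

```text
5.85 tcp [548.4 197.3 102.6] [-0.1  0.2 -0.5] 0.4036339016509462 0.0
top ring [625.4 214.9] knob est [552.2 193.6] sum 23
top cross [608.7 166.3] knob est [562.1 193.8] sum 63
scene ring [622.3 219.2] knob est [549.1 197.9] sum 1171
scene cross [595.6 166.6] knob est [549. 194.] sum 1283
```

Call:
drive_tool([
  [0, 0, 0, 0, 0, 0, 0],
  [0, 0, 0, 0, 0, 0, 0],
  [0, 0, 0, 0, 0, 0, 0],
  [0, 0, 0, 0, 0, 0, 0],
  [0, 0, 0, 0, 0, 0, 0],
])

```text
time_s: 6.37
tcp_pos: [0.5484, 0.1973, 0.1025]
ee_rot: [[0.999, -0.051, 0.0], [-0.051, -0.999, 0.0], [0.0, -0.0, -1.0]]
wrist_force: [-0.6, -0.4, -0.8]
gripper_width: 0.205
gripper_force: 30.0
```

```bash
python3 m.py "[549,197.3]"
```

```text
6.3667 tcp [548.4 197.3 102.5] [-0.6 -0.4 -0.8] 0.20470293175043788 30.000072782859206
top ring [627.  214.7] knob est [553.8 193.4] sum 26
top cross [607.6 165.3] knob est [560.9 192.7] sum 71
scene ring [622.3 218.8] knob est [549.1 197.5] sum 1180
scene cross [595.8 166.7] knob est [549.2 194.1] sum 1217
```

Call:
drive_tool([
  [0, -3, -5.2, 0, 0, 0, 0],
  [0, -3, -5.2, 0, 0, 0, 0],
  [0, -3, -5.2, 0, 0, 0, 0],
  [0, -3, -5.2, 0, 0, 0, 0],
  [0, -3, -5.2, 0, 0, 0, 0],
])

```text
time_s: 6.88
tcp_pos: [0.5331, 0.1707, 0.1026]
ee_rot: [[0.999, -0.051, 0.0], [-0.051, -0.999, 0.0], [0.0, -0.0, -1.0]]
wrist_force: [2.7, 1.7, -2.8]
gripper_width: 0.211
gripper_force: 30.0
```

Call:
drive_tool([
  [0, -3, -5.2, 0, 0, 0, 0],
  [0, -3, -5.2, 0, 0, 0, 0],
  [0, -3, -5.2, 0, 0, 0, 0],
  [0, -3, -5.2, 0, 0, 0, 0],
  [0, -2.5, -4.8, 0, 0, 0, 0],
])

```text
time_s: 7.3
tcp_pos: [0.5185, 0.145, 0.1026]
ee_rot: [[0.999, -0.051, -0.0], [-0.051, -0.999, -0.0], [-0.0, 0.0, -1.0]]
wrist_force: [1.1, 1.8, -2.5]
gripper_width: 0.207
gripper_force: 30.0
```

Call:
drive_tool([
  [0, 0, 0, 0, 0, 0, 0],
  [0, 0, 0, 0, 0, 0, 0],
])

```text
time_s: 7.47
tcp_pos: [0.5178, 0.1444, 0.1025]
ee_rot: [[0.999, -0.051, -0.003], [-0.051, -0.999, -0.002], [-0.003, 0.002, -1.0]]
wrist_force: [-0.5, -1.4, 1.5]
gripper_width: 0.206
gripper_force: 30.0
```

```bash
python3 m.py "[519.6,145.8]"
python3 - <<'E'
from h import *
o=[]
for n in("top","scene"):
    p=capture(n); u=np.round(pix(p,[.5928,.167,.08])).astype(int); print(n,u)
    o.append(cv2.resize(p["frame"][u[1]-18:u[1]+18,u[0]-12:u[0]+12],(400,600),interpolation=cv2.INTER_CUBIC))
cv2.imwrite("pics/ring.png",np.hstack(o)[:,:,::-1])
E
```

```text
7.4667 tcp [517.8 144.4 102.5] [-0.5 -1.4  1.5] 0.20600073930979268 30.003267084248364
top ring [nan nan] knob est [nan nan] sum 0
top cross [577.8 120.3] knob est [531.2 147.8] sum 4
scene ring [592.  167.4] knob est [518.8 146.1] sum 1012
scene cross [565.  114.4] knob est [518.4 141.8] sum 1027
top [284 206]
scene [330 301]m.py:12: RuntimeWarning: invalid value encountered in divide
  c=u+np.array([(g*i).sum(),(g*j).sum()])/g.sum(); W=world(p,*c,z=.0775)[0][:2]
```

View pics/ring.png

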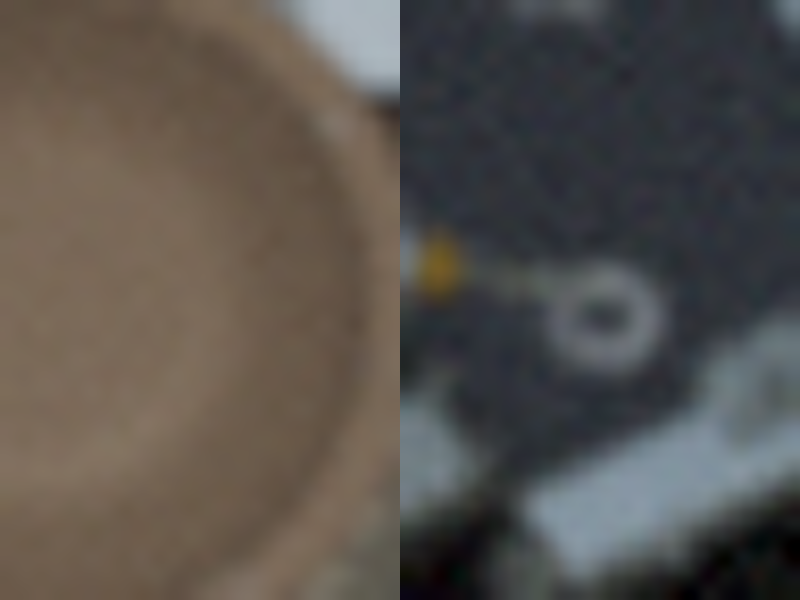

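Scene crop: ring centre at (605,318), with the needle running from the hub at (440,265) and ending over the ring near (600,285). The ring is close to under the tip. I measure the needle line more finely.

Run:
```python
from h import *
P=[capture("scene") for _ in range(6)]; p=P[0]
g=np.mean([q["frame"].astype(float).mean(2) for q in P],0)
print("cols 318..340 rows 293..309"); print(g[293:310,316:340].astype(int))
for z in(.0775,.0815): print(z,pix(p,[.5927,.1667,z]).round(2))
print(pix(p,[.5967,.1667,.0815])-pix(p,[.5927,.1667,.0815]),pix(p,[.5927,.1707,.0815])-pix(p,[.5927,.1667,.0815]))
o=np.tile(g[290:312,312:342,None],(1,1,3)); np.save("ring_avg.npy",g)
cv2.imwrite("pics/ring2.png",cv2.resize(np.clip((o-30)*2,0,255).astype(np.uint8),(750,550),interpolation=cv2.INTER_CUBIC))
print(sense()["tcp_pos"])
```

```text
cols 318..340 rows 293..309
[[ 52  51  49  51  51  52  52  52  48  50  51  51  51  51  53  51  51  52
   52  51  52  53  51  51]
 [ 64  58  51  50  52  53  51  52  51  49  49  50  50  52  50  53  51  52
   50  52  52  49  52  52]
 [103  85  59  51  49  51  53  51  52  50  51  51  51  50  49  52  54  50
   51  52  51  51  52  53]
 [137 119  79  55  56  52  50  52  51  50  52  51  50  49  50  51  52  53
   51  50  51  51  51  53]
 [146 138 104  75  69  61  55  52  52  51  49  50  51  48  51  50  50  51
   51  52  51  51  51  52]
 [144 144 115  89  82  72  66  62  60  57  59  57  58  59  63  59  53  50
   51  50  54  51  50  51]
 [131 124 102  82  78  73  69  70  75  79  83  81  83  85  89  84  73  56
   52  51  51  51  49  52]
 [105  88  74  65  63  59  59  64  73  77  86  92  93  87  92  97 104  73
   50  51  51  52  52  51]
 [ 74  66  56  50  52  51  52  54  58  60  77  98  92  67  66  90 114  88
   58  50  51  52  50  53]
 [ 53  52  48  46  48  48  50  51  50  53  72 103  96  72  63  86 114  92
   59  49  49  53  60  65]
 [ 32  41  49  51  51  50  49  52  52  52  67  93 108  99  92 101 109  80
   54  50  56  66  81  93]
 [ 19  36  54  61  51  47  51  50  50  50  57  71  94 102  96  96  86  61
   52  59  78  95 107 115]
 [ 16  30  48  58  51  47  49  49  50  51  49  55  66  72  74  66  57  52
   53  68  98 115 119 113]
 [ 16  31  51  60  50  48  50  49  52  50  51  51  53  54  55  52  51  49
   54  72 102 118 117 105]
 [ 48  66  87  90  68  53  51  49  50  51  51  51  51  51  53  51  52  57
   67  88 106 111 112 101]
 [ 87 102 115 111  91  67  57  53  50  51  52  51  50  51  51  55  70  89
  108 120 124 110 107 104]
 [116 119 121 120 106  82  61  48  49  49  50  52  50  59  70  87 108 123
  136 140 141 127 117 120]]
0.0775 [329.62 301.75]
0.0815 [329.62 300.63]
[-1.55567406  0.86976668] [1.07147434 1.26661948]
[0.51871456 0.14564817 0.10251438]
```

View pics/ring2.png

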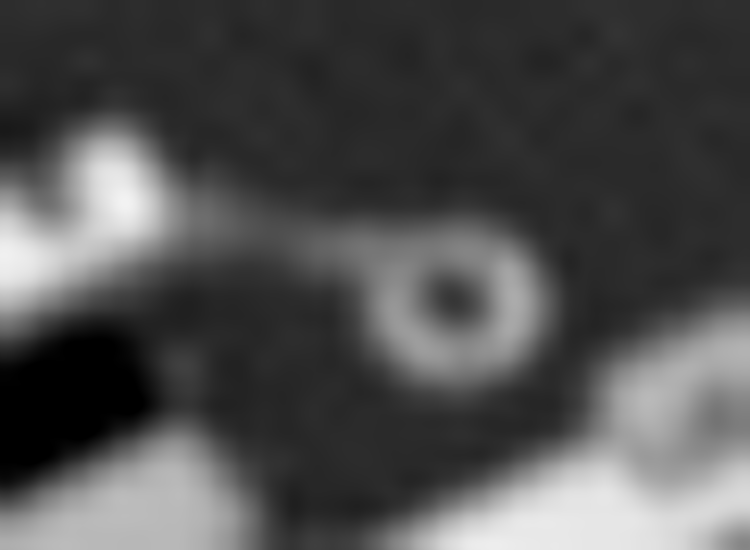

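The needle line runs into the ring, with the tip predicted at scene (329.6,300.6). The ring centre at (329.8,301.7) matches the spot under the tip at (329.6,301.75). It is under the needle, so I pause well over half a second, then shift to the cross.

Call:
drive_tool([
  [0, 0, 0, 0, 0, 0, 0],
  [0, 0, 0, 0, 0, 0, 0],
  [0, 0, 0, 0, 0, 0, 0],
  [0, 0, 0, 0, 0, 0, 0],
  [0, 0, 0, 0, 0, 0, 0],
])

```text
time_s: 8.38
tcp_pos: [0.5188, 0.1457, 0.1025]
ee_rot: [[0.999, -0.051, -0.0], [-0.051, -0.999, -0.0], [-0.0, 0.0, -1.0]]
wrist_force: [-1.7, -1.1, 1.0]
gripper_width: 0.209
gripper_force: 30.0
```

Call:
drive_tool([
  [0, 0, 0, 0, 0, 0, 0],
  [0, 0, 0, 0, 0, 0, 0],
  [0, 0, 0, 0, 0, 0, 0],
  [0, 0, 0, 0, 0, 0, 0],
  [0, 0, 0, 0, 0, 0, 0],
])

```text
time_s: 8.8
tcp_pos: [0.5188, 0.1457, 0.1025]
ee_rot: [[0.999, -0.051, -0.0], [-0.051, -0.999, 0.0], [-0.0, -0.0, -1.0]]
wrist_force: [-1.8, -1.8, 0.9]
gripper_width: 0.206
gripper_force: 30.0
```

Call:
drive_tool([
  [0, 2.7, 5, 0, 0, 0, 0],
  [0, 2.7, 5, 0, 0, 0, 0],
  [0, 2.7, 5, 0, 0, 0, 0],
  [0, 2.7, 5, 0, 0, 0, 0],
  [0, 2.7, 5, 0, 0, 0, 0],
])

```text
time_s: 9.22
tcp_pos: [0.5328, 0.1714, 0.1025]
ee_rot: [[0.999, -0.051, 0.0], [-0.051, -0.999, 0.0], [0.0, -0.0, -1.0]]
wrist_force: [-2.5, -2.3, 1.4]
gripper_width: 0.208
gripper_force: 30.0
```

Call:
drive_tool([
  [0, 2.7, 5, 0, 0, 0, 0],
  [0, 2.7, 5, 0, 0, 0, 0],
  [0, 2.7, 5, 0, 0, 0, 0],
  [0, 2.7, 5, 0, 0, 0, 0],
  [0, 2.2, 3.7, 0, 0, 0, 0],
])

```text
time_s: 9.63
tcp_pos: [0.5457, 0.195, 0.1025]
ee_rot: [[0.999, -0.051, 0.0], [-0.051, -0.999, 0.0], [0.0, -0.0, -1.0]]
wrist_force: [-1.8, -1.2, 0.2]
gripper_width: 0.203
gripper_force: 30.0
```

Call:
drive_tool([
  [0, 0, 0, 0, 0, 0, 0],
  [0, 0, 0, 0, 0, 0, 0],
  [0, 0, 0, 0, 0, 0, 0],
  [0, 0, 0, 0, 0, 0, 0],
])

```text
time_s: 9.97
tcp_pos: [0.5461, 0.195, 0.1026]
ee_rot: [[0.999, -0.051, 0.002], [-0.051, -0.999, 0.001], [0.002, -0.002, -1.0]]
wrist_force: [2.2, 2.2, -3.5]
gripper_width: 0.206
gripper_force: 30.0
```

```bash
python3 m.py "[545.6,194.3]" 2>/dev/null
python3 - <<'E'
from h import *
P=[capture("scene") for _ in range(4)]; p=P[0]
g=np.mean([q["frame"].astype(float).mean(2) for q in P],0)
print(g[295:309,320:340].astype(int))
E
```

```text
9.9667 tcp [546.1 195.  102.6] [ 2.2  2.2 -3.5] 0.20596397583330506 30.001408425159752
top ring [611.6 212.4] knob est [538.4 191.1] sum 0
top cross [598.4 154.6] knob est [551.7 182. ] sum 211
scene ring [620.3 217.1] knob est [547.1 195.7] sum 1185
scene cross [593.4 165.2] knob est [546.7 192.6] sum 958
[[ 87 118 128 139 145 144 142 137 125 109  89  69  54  50  50  56  86 123
  140 145]
 [ 92 110 122 129 136 135 123 107  87  70  56  51  50  51  51  51  64  94
  123 140]
 [ 93 105 116 121 120 106  87  70  56  52  48  51  51  51  50  51  53  68
   97 126]
 [ 93 102 107 105  96  74  63  59  59  56  53  48  49  50  51  51  49  51
   68 106]
 [ 81  88  90  89  83  78  81  78  79  77  62  59  54  50  51  51  51  49
   54  81]
 [ 66  62  64  69  73  76  81  79  86  89  78  77  75  57  48  50  52  52
   50  62]
 [ 56  52  53  51  55  56  57  63  86 117 117 113  94  61  49  51  52  49
   49  52]
 [ 50  52  48  49  51  50  54  70 105 137 140 123  88  58  50  50  50  50
   50  50]
 [ 51  50  49  50  50  52  61  83 105 123 132 114  75  52  49  51  47  49
   50  49]
 [ 52  52  49  49  50  53  60  76  81  82  98 101  68  51  50  48  52  49
   52  52]
 [ 49  52  51  50  50  50  55  59  56  55  64  70  58  51  51  52  52  54
   50  50]
 [ 49  49  49  52  52  52  50  52  50  49  53  52  52  52  50  50  51  52
   51  51]
 [ 49  51  49  50  51  51  51  49  51  52  51  50  48  50  50  48  51  51
   52  50]
 [ 52  47  50  49  49  49  49  51  50  49  51  51  49  52  53  53  52  51
   52  49]]
```

Call:
drive_tool([
  [0, 0, 0, 0, 0, 0, 0],
  [0, -0.7, -0.6, 0, 0, 0, 0],
  [0, 0, 0, 0, 0, 0, 0],
  [0, 0, 0, 0, 0, 0, 0],
  [0, 0, 0, 0, 0, 0, 0],
])

```text
time_s: 10.68
tcp_pos: [0.5446, 0.1937, 0.1026]
ee_rot: [[0.999, -0.051, -0.0], [-0.051, -0.999, -0.0], [-0.0, 0.0, -1.0]]
wrist_force: [1.2, 1.5, -1.5]
gripper_width: 0.207
gripper_force: 30.0
```

```bash
python3 m.py "[545.6,194.3]" 2>/dev/null;python3 m.py "[545.6,194.3]" 2>/dev/null
```

```text
10.6833 tcp [544.6 193.7 102.6] [ 1.2  1.5 -1.5] 0.20673754805319478 30.000092843547463
top ring [623.1 208.2] knob est [549.9 186.9] sum 10
top cross [601.7 158.4] knob est [555.  185.8] sum 128
scene ring [618.7 215.9] knob est [545.6 194.6] sum 1136
scene cross [592.2 165.3] knob est [545.6 192.7] sum 841
10.7833 tcp [544.6 193.7 102.6] [ 1.2  0.8 -2. ] 0.2066586972967378 29.99993273522705
top ring [622.8 209.1] knob est [549.6 187.8] sum 8
top cross [601.7 158.3] knob est [555.  185.7] sum 134
scene ring [618.7 215.8] knob est [545.5 194.5] sum 1136
scene cross [592.3 165.3] knob est [545.6 192.7] sum 864
```

Call:
drive_tool([
  [0, 0.6, 0.4, 0, 0, 0, 0],
  [0, 0, 0, 0, 0, 0, 0],
  [0, 0, 0, 0, 0, 0, 0],
  [0, 0, 0, 0, 0, 0, 0],
  [100, 0, 0, 0, 0, 0, 0],
])

```text
time_s: 11.3
tcp_pos: [0.545, 0.1939, 0.1026]
ee_rot: [[0.999, -0.051, -0.0], [-0.051, -0.999, -0.0], [-0.0, 0.0, -1.0]]
wrist_force: [1.0, -0.2, -0.5]
gripper_width: 0.23
gripper_force: 0.0
```

Call:
drive_tool([
  [100, 0, 0, 0, 0, 0, 0],
  [100, 0, 0, 0, 0, 0, 0],
  [100, 0, 0, 0, 0, 0, 0],
  [100, 0, 0, 0, 0, 0, 0],
  [100, 0, 0, 0, 0, 0, 0],
])

```text
time_s: 11.72
tcp_pos: [0.5454, 0.1942, 0.1026]
ee_rot: [[0.999, -0.051, 0.0], [-0.051, -0.999, 0.0], [0.0, -0.0, -1.0]]
wrist_force: [0.9, 0.7, 0.8]
gripper_width: 0.576
gripper_force: 0.0
```

Call:
drive_tool([
  [100, 0, 0, 10, 0, 0, 0],
  [100, 0, 0, 20, 0, 0, 0],
  [100, 0, 0, 30, 0, 0, 0],
  [100, 0, 0, 30, 0, 0, 0],
  [100, 0, 0, 20, 0, 0, 0],
])

```text
time_s: 12.13
tcp_pos: [0.5463, 0.1945, 0.2166]
ee_rot: [[0.999, -0.05, 0.004], [-0.05, -0.999, 0.002], [0.004, -0.002, -1.0]]
wrist_force: [-0.5, 0.6, 0.5]
gripper_width: 0.945
gripper_force: 0.0
```

Call:
drive_tool([
  [100, -7, -35, 0, 0, 0, 0.1],
  [100, -7, -35, 0, 0, 0, 0.1],
  [100, -7, -35, 0, 0, 0, 0.1],
  [100, -7, -35, 0, 0, 0, 0.1],
  [100, -7, -35, 0, 0, 0, 0],
])

```text
time_s: 12.55
tcp_pos: [0.5097, 0.0178, 0.2136]
ee_rot: [[0.938, 0.346, 0.001], [0.346, -0.938, 0.0], [0.001, 0.0, -1.0]]
wrist_force: [0.8, -0.6, 0.3]
gripper_width: 0.998
gripper_force: 0.0
```

```bash
python3 m.py "[545.6,194.3]" 2>/dev/null
python3 - <<'E'
from h import *
P={n:capture(n) for n in("top","scene")}
W=[(p,mask("wedge",p,[.443,-.281,.012],18)) for p in P.values()]
for v in (W,W[:1],W[1:]):
    if all(m is not None for _,m in v):
        x,f=fit(v,WEDGE,[.447,-.29,1.7]); print("wedge",np.round(x[:2]*1000,1),np.round(np.degrees(x[2]),1),round(f,3))
E
```

```text
12.55 tcp [509.7  17.8 213.6] [ 0.8 -0.6  0.3] 0.9984295703657555 0.0
top ring [618.5 218. ] knob est [545.3 196.7] sum 1158
top cross [583.5 159.6] knob est [536.8 187. ] sum 471
scene ring [618.8 215.9] knob est [545.7 194.6] sum 1175
scene cross [592.3 165.4] knob est [545.6 192.8] sum 898
wedge [ 443.7 -281.8] 104.1 0.092
wedge [ 443.4 -280.6] 104.3 0.076
wedge [ 443.7 -280.5] 104.2 0.102
```

Run:
```python
from h import *
s=sense(); print(s["joints"].round(1))
p=capture("top"); r=4
u=np.round(pix(p,[.6193,.2159,.078])).astype(int); w=p["frame"][u[1]-6:u[1]+7,u[0]-6:u[0]+7].mean(2); print(w.astype(int))
g=np.clip(w[2:-2,2:-2]-95,0,None); j,i=np.mgrid[-r:r+1,-r:r+1]; c=u+np.array([(g*i).sum(),(g*j).sum()])/g.sum(); print(world(p,*c,z=.0775)[0])
```

```text
[ 20.4  12.3 -17.9   0.  -59.8  89.6]
[[163 122  81  71  73  72  72  72  72  75  72  72  71]
 [165 123  82  75  74  74  75  75  77  77  75  74  77]
 [162 122  83  71  78  77  76  79  76  74  75  74  73]
 [153 112  82  75  80  93 102 106  97  86  76  74  76]
 [150 110  80  74  98 128 134 137 128 109  88  77  76]
 [149 108  78  84 115 139 124 112 124 130 109  81  76]
 [148 106  76  86 121 130 104  91 116 126 106  77  73]
 [148 109  80  85 119 131 126 114 124 118  96  81  71]
 [149 119  87  75  97 124 144 137 127 107  82  75  74]
 [149 123  89  73  78  94 110 108  95  82  76  75  71]
 [149 123  92  76  78  72  76  77  75  75  71  73  73]
 [151 123  88  76  75  75  77  76  75  77  76  70  64]
 [148 116  82  77  76  79  73  78  74  75  76  68  63]]
[0.61853953 0.21494469 0.0775    ]
```

Call:
drive_tool([
  [70, -3.9, -24.8, 0, 0, 0, -0.12],
  [70, -3.9, -24.8, 0, 0, 0, -0.12],
  [70, -3.9, -24.8, 0, 0, 0, -0.12],
  [70, -3.9, -24.8, 0, 0, 0, -0.12],
  [70, -3.9, -24.8, 0, 0, 0, -0.12],
])

```text
time_s: 13.32
tcp_pos: [0.4911, -0.1047, 0.2126]
ee_rot: [[0.968, -0.252, 0.0], [-0.252, -0.968, -0.0], [0.0, 0.0, -1.0]]
wrist_force: [1.1, -1.1, 0.0]
gripper_width: 0.734
gripper_force: 0.0
```

Call:
drive_tool([
  [70, -3.9, -24.8, 0, 0, 0, -0.12],
  [70, -3.9, -24.8, 0, 0, 0, -0.12],
  [70, -3.9, -24.8, 0, 0, 0, -0.12],
  [70, -3.9, -24.8, 0, 0, 0, -0.12],
  [70, -3.9, -24.8, 0, 0, 0, -0.12],
])

```text
time_s: 13.73
tcp_pos: [0.4719, -0.2291, 0.2126]
ee_rot: [[0.656, -0.754, 0.0], [-0.754, -0.656, -0.0], [0.0, -0.0, -1.0]]
wrist_force: [-0.6, 0.9, 0.3]
gripper_width: 0.704
gripper_force: 0.0
```

Call:
drive_tool([
  [70, -3.9, -24.8, -20, 0, 0, -0.12],
  [70, -3.9, -24.8, -30, 0, 0, -0.12],
  [70, -3.9, -24.8, -30, 0, 0, -0.12],
  [70, -3.9, -24.8, -20, 0, 0, -0.11],
  [70, 0, 0, 0, 0, 0, 0],
])

```text
time_s: 14.15
tcp_pos: [0.4532, -0.329, 0.1073]
ee_rot: [[0.241, -0.97, -0.009], [-0.97, -0.241, 0.004], [-0.006, 0.008, -1.0]]
wrist_force: [0.6, -0.2, -0.5]
gripper_width: 0.703
gripper_force: 0.0
```

Call:
drive_tool([
  [70, 0, 0, -20, 0, 0, 0],
  [70, 0, 0, 0, 0, 0, 0],
  [70, 0, 0, 0, 0, 0, 0],
  [70, 0, 0, 0, 0, 0, 0],
  [70, 0, 0, 0, 0, 0, 0],
])

```text
time_s: 14.57
tcp_pos: [0.4569, -0.3277, 0.094]
ee_rot: [[0.249, -0.968, 0.002], [-0.968, -0.249, -0.001], [0.002, -0.002, -1.0]]
wrist_force: [0.5, 0.5, 0.3]
gripper_width: 0.699
gripper_force: 0.0
```

Call:
drive_tool([
  [70, -1, -2, -15, 0, 0, 0],
  [70, 0, 0, -20, 0, 0, 0],
  [70, 0, 0, -18, 0, 0, 0],
  [70, 0, 0, -10, 0, 0, 0],
  [70, 0, 0, -4, 0, 0, 0],
])

```text
time_s: 14.98
tcp_pos: [0.4544, -0.3296, 0.0248]
ee_rot: [[0.248, -0.969, -0.001], [-0.969, -0.248, 0.001], [-0.001, 0.001, -1.0]]
wrist_force: [-0.3, -1.3, -0.3]
gripper_width: 0.696
gripper_force: 0.0
```

Call:
drive_tool([
  [70, 0, 0, 0, 0, 0, 0],
  [70, 0, 0, 0, 0, 0, 0],
  [70, 0, 0, 0, 0, 0, 0],
])

```text
time_s: 15.23
tcp_pos: [0.4556, -0.3304, 0.0267]
ee_rot: [[0.248, -0.969, 0.002], [-0.969, -0.248, -0.001], [0.002, -0.002, -1.0]]
wrist_force: [-0.1, -0.7, -0.1]
gripper_width: 0.701
gripper_force: 0.0
```

Call:
drive_tool([
  [0, 0, 0, 0, 0, 0, 0],
  [0, 0, 0, 0, 0, 0, 0],
  [0, 0, 0, 0, 0, 0, 0],
  [0, 0, 0, 0, 0, 0, 0],
  [0, 0, 0, 0, 0, 0, 0],
])

```text
time_s: 15.65
tcp_pos: [0.4547, -0.3301, 0.0257]
ee_rot: [[0.247, -0.969, 0.0], [-0.969, -0.247, -0.0], [0.0, -0.0, -1.0]]
wrist_force: [-0.5, -0.2, 0.2]
gripper_width: 0.407
gripper_force: 0.0
```

Call:
drive_tool([
  [0, 0, 0, 0, 0, 0, 0],
  [0, 0, 0, 0, 0, 0, 0],
  [0, 0, 0, 0, 0, 0, 0],
])

```text
time_s: 15.9
tcp_pos: [0.4553, -0.3302, 0.0257]
ee_rot: [[0.248, -0.969, 0.001], [-0.969, -0.248, -0.001], [0.001, -0.001, -1.0]]
wrist_force: [1.7, 0.3, -0.9]
gripper_width: 0.343
gripper_force: 29.8
```

```bash
cat > w.py <<'E'
from h import *
import sys
z=float(sys.argv[1]); s=sense(); print(s["time_s"],(s["tcp_pos"]*1000).round(1),np.degrees(np.arctan2(s["ee_rot"][1,1],s["ee_rot"][0,1])).round(2)%180,s["wrist_force"].round(1),s["gripper_width"].round(3),s["gripper_force"])
yaw=np.arctan2(s["ee_rot"][1,1],s["ee_rot"][0,1])%np.pi+np.pi/2
if yaw>np.pi*1.2: yaw-=np.pi
d=np.array([np.cos(yaw),np.sin(yaw)]); q=np.array([*(s["tcp_pos"][:2]+.05*d),yaw])
print("from tcp: origin",(q[:2]*1000).round(1),np.degrees(yaw).round(1),"nose",((q[:2]+.065*d)*1000).round(1))
for n in("scene","top"):
    p=capture(n); ms=[m for m in masks_of("wedge",p) if np.linalg.norm(np.array(m["xy"])-pix(p,[*q[:2],z+.01]))<25]
    print(n,len(ms))
    if ms:
        # nose edge: extreme pixels along d on the plane of the nose
        v,u=np.nonzero(ms[0]["region"]); X=world(p,u,v,z=z+.004)[:,:2]; a=(X-q[:2])@d; b=(X-q[:2])@np.array([-d[1],d[0]])
        k=(a>.0)&(a<.1); f=np.polyfit(a[k],b[k],1)
        print(" nose at along",np.round(np.percentile(a,99.5)*1000,1),"exp 65; centreline offset at a=30:",round(1000*np.polyval(f,.03),1),"slope deg",np.degrees(f[0]).round(1),"n",k.sum())
E
python3 w.py 0
```

```text
Traceback (most recent call last):
  File "w.py", line 3, in <module>
    z=float(sys.argv[1]); s=sense(); print(s["time_s"],(s["tcp_pos"]*1000).round(1),np.degrees(np.arctan2(s["ee_rot"][1,1],s["ee_rot"][0,1])).round(2)%180,s["wrist_force"].round(1),s["gripper_width"].round(3),s["gripper_force"])
                                                                                                                                                                                     ^^^^^^^^^^^^^^^^^^^^^^^^
AttributeError: 'float' object has no attribute 'round'
```

Call:
drive_tool([
  [0, 0, 0, 10, 0, 0, 0],
  [0, 0, 0, 20, 0, 0, 0],
  [0, 0, 0, 20, 0, 0, 0],
  [0, 0, 0, 10, 0, 0, 0],
  [0, 0, 0, 0, 0, 0, 0],
])

```text
time_s: 16.32
tcp_pos: [0.4555, -0.3304, 0.0878]
ee_rot: [[0.247, -0.969, 0.004], [-0.969, -0.247, -0.002], [0.002, -0.003, -1.0]]
wrist_force: [0.5, -1.0, -5.2]
gripper_width: 0.341
gripper_force: 29.8
```

Call:
drive_tool([
  [0, 5, 12, 0, 0, 0, -0.02],
  [0, 9, 22, 0, 0, 0, -0.03],
  [0, 9, 22, 0, 0, 0, -0.03],
  [0, 9, 22, 0, 0, 0, -0.03],
  [0, 9, 22, 0, 0, 0, -0.03],
])

```text
time_s: 16.73
tcp_pos: [0.4943, -0.2288, 0.084]
ee_rot: [[0.107, -0.994, -0.004], [-0.994, -0.107, 0.001], [-0.002, 0.004, -1.0]]
wrist_force: [-1.0, -0.9, -4.9]
gripper_width: 0.34
gripper_force: 29.8
```

Call:
drive_tool([
  [0, 9, 22, 0, 0, 0, -0.03],
  [0, 9, 22, 0, 0, 0, -0.03],
  [0, 9, 22, 0, 0, 0, -0.03],
  [0, 9, 22, 0, 0, 0, -0.03],
  [0, 9, 22, 0, 0, 0, -0.03],
])

```text
time_s: 17.15
tcp_pos: [0.5393, -0.1188, 0.0839]
ee_rot: [[-0.042, -0.999, -0.004], [-0.999, 0.042, 0.0], [-0.0, 0.004, -1.0]]
wrist_force: [1.5, -0.2, -4.9]
gripper_width: 0.343
gripper_force: 29.8
```

Call:
drive_tool([
  [0, 9, 22, 0, 0, 0, -0.011],
  [0, 9, 21, 0, 0, 0, 0],
  [0, 6, 10, 0, 0, 0, 0],
  [0, 0, 0, 0, 0, 0, 0],
  [0, 0, 0, 0, 0, 0, 0],
])

```text
time_s: 17.57
tcp_pos: [0.5636, -0.0668, 0.0843]
ee_rot: [[-0.05, -0.999, -0.003], [-0.999, 0.05, -0.0], [0.0, 0.003, -1.0]]
wrist_force: [-1.2, -0.2, -4.8]
gripper_width: 0.346
gripper_force: 29.8
```

```bash
sed -i 's/s\["gripper_width"\].round(3)/round(s["gripper_width"],3)/' w.py; python3 w.py 0.06
```

```text
17.5667 [563.6 -66.8  84.3] 177.11 [-1.2 -0.2 -4.8] 0.346 29.822927489876747
from tcp: origin [566.1 -16.9] 87.1 nose [569.4  48. ]
scene 1
 nose at along 70.9 exp 65; centreline offset at a=30: -0.7 slope deg -3.1 n 315
top 1
 nose at along 44.3 exp 65; centreline offset at a=30: 9.8 slope deg 7.1 n 104
```

Call:
drive_tool([
  [0, 4, 5, -5, 0, 0, 0],
  [0, 4, 5, -10, 0, 0, 0],
  [0, 0, 0, -12, 0, 0, 0],
  [0, 0, 0, -8, 0, 0, 0],
  [0, 0, 0, 0, 0, 0, 0],
])

```text
time_s: 18.18
tcp_pos: [0.5709, -0.0571, 0.0478]
ee_rot: [[-0.052, -0.999, -0.005], [-0.999, 0.052, -0.0], [0.001, 0.005, -1.0]]
wrist_force: [-0.1, -0.0, -5.4]
gripper_width: 0.34
gripper_force: 29.8
```

Call:
drive_tool([
  [0, 0, 0, 0, 0, 0, 0],
  [0, 0, 0, 0, 0, 0, 0],
  [0, 0, 0, 0, 0, 0, 0],
])

```text
time_s: 18.43
tcp_pos: [0.5732, -0.057, 0.0511]
ee_rot: [[-0.051, -0.999, 0.001], [-0.999, 0.051, 0.0], [-0.0, -0.001, -1.0]]
wrist_force: [-0.5, -1.0, -5.4]
gripper_width: 0.343
gripper_force: 29.8
```

```bash
python3 w.py 0.023
python3 - <<'E'
from h import *
s=capture("scene");p=capture("top")
a=cv2.resize(p["frame"][165:275,285:385],None,fx=4,fy=4.,interpolation=cv2.INTER_CUBIC)
c=cv2.resize(s["frame"][210:330,230:330],(400,440),interpolation=cv2.INTER_CUBIC)
cv2.imwrite("pics/lay.png",np.hstack([a[:440],c])[:,:,::-1])
E
```

```text
18.4333 [573.2 -57.   51.1] 177.08 [-0.5 -1.  -5.4] 0.343 29.823772497475147
from tcp: origin [575.8  -7.1] 87.1 nose [579.1  57.8]
scene 1
 nose at along 65.3 exp 65; centreline offset at a=30: 0.3 slope deg -0.6 n 286
top 1
 nose at along 40.4 exp 65; centreline offset at a=30: 9.8 slope deg 7.9 n 72
```

View pics/lay.png

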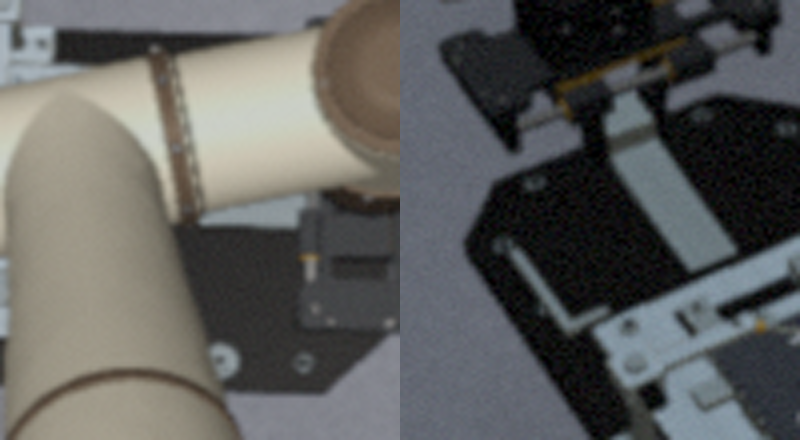

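The scene crop (right half) shows the wedge held just above the base plate, its nose (705,260) pointing at the middle of the free edge. The nut and hex key are untouched. Next I lower it.

Call:
drive_tool([
  [0, -1.5, 0, -4, 0, 0, 0],
  [0, 0, 0, -4, 0, 0, 0],
  [0, 0, 0, -2, 0, 0, 0],
  [0, 0, 0, 0, 0, 0, 0],
  [0, 0, 0, 0, 0, 0, 0],
])

```text
time_s: 19.15
tcp_pos: [0.5709, -0.0571, 0.0407]
ee_rot: [[-0.051, -0.999, -0.001], [-0.999, 0.051, -0.0], [0.0, 0.001, -1.0]]
wrist_force: [-1.7, -0.4, -0.1]
gripper_width: 0.343
gripper_force: 29.8
```

Call:
drive_tool([
  [0, 0, 0, 0, 0, 0, 0],
  [0, 0, 0, 0, 0, 0, 0],
  [0, 0, 0, 0, 0, 0, 0],
])

```text
time_s: 19.4
tcp_pos: [0.5709, -0.0571, 0.0407]
ee_rot: [[-0.051, -0.999, -0.001], [-0.999, 0.051, -0.0], [0.0, 0.001, -1.0]]
wrist_force: [-2.9, 0.0, 1.7]
gripper_width: 0.339
gripper_force: 29.8
```

Call:
drive_tool([
  [0, 0.3, 5, 0, 0, 0, 0],
  [0, 0.3, 6, 0, 0, 0, 0],
  [0, 0.3, 6, 0, 0, 0, 0],
  [0, 0.3, 6, 0, 0, 0, 0],
  [0, 0.3, 6, 0, 0, 0, 0],
])

```text
time_s: 19.82
tcp_pos: [0.5731, -0.0274, 0.0407]
ee_rot: [[-0.051, -0.999, 0.001], [-0.999, 0.051, -0.0], [0.0, -0.001, -1.0]]
wrist_force: [-0.6, -3.2, -1.0]
gripper_width: 0.343
gripper_force: 29.8
```

Call:
drive_tool([
  [0, 0.3, 6, 0, 0, 0, 0],
  [0, 0.3, 6, 0, 0, 0, 0],
  [0, 0.3, 6, 0, 0, 0, 0],
  [0, 0.3, 5, 0, 0, 0, 0],
  [0, 0, 0, 0, 0, 0, 0],
])

```text
time_s: 20.23
tcp_pos: [0.5741, -0.0036, 0.0407]
ee_rot: [[-0.05, -0.999, 0.001], [-0.999, 0.05, 0.001], [-0.001, -0.001, -1.0]]
wrist_force: [-0.7, 3.4, 1.3]
gripper_width: 0.345
gripper_force: 29.8
```

Call:
drive_tool([
  [0, 0, 0, 0, 0, 0, 0],
  [0, 0, 0, 0, 0, 0, 0],
  [0, 0, 0, 0, 0, 0, 0],
])

```text
time_s: 20.48
tcp_pos: [0.5743, -0.0044, 0.0407]
ee_rot: [[-0.051, -0.999, 0.001], [-0.999, 0.051, 0.001], [-0.001, -0.001, -1.0]]
wrist_force: [-2.1, 3.5, 0.3]
gripper_width: 0.345
gripper_force: 29.8
```

```bash
cat > t.py <<'E'
from h import *
s=sense(); print(s["time_s"],(s["tcp_pos"]*1000).round(1),s["wrist_force"].round(1),round(s["gripper_force"],1))
R=np.array([[.9987,.0509],[-.0509,.9987]]); c=np.array([.5799,.1123])
r=s["tcp_pos"][:2]-c; print("base xy of tcp",(R.T@r*1000).round(1))
# plate height map in base frame from depth, front strip vs back strip of tilt plate (scene camera)
P=[capture("scene") for _ in range(3)]; p=P[0]; v,u=np.mgrid[0:480,0:640]; v=v.ravel();u=u.ravel()
d=np.median([q["z_map"] for q in P],0).ravel(); k=d>0; X=world(p,u[k],v[k],depth=d[k]); B=(X[:,:2]-c)@R
def h(x0,x1,y0,y1,lo,hi):
    m=(B[:,0]*1e3>x0)&(B[:,0]*1e3<x1)&(B[:,1]*1e3>y0)&(B[:,1]*1e3<y1)&(X[:,2]>lo)&(X[:,2]<hi); return round(np.mean(X[m,2])*1e3,2),m.sum()
print("front strip",h(-85,85,-36,-22,.028,.042),"L",h(-85,-40,-36,-22,.028,.042),"R",h(40,85,-36,-22,.028,.042),"base",h(40,100,-130,-60,.008,.022),"rear",h(-85,85,135,148,.028,.042),"spec",h(-10,30,30,70,.07,.08))
E
python3 t.py
```

```text
20.4833 [574.3  -4.4  40.7] [-2.1  3.5  0.3] 29.8
base xy of tcp [   0.4 -116.8]
front strip (np.float64(33.34), np.int64(316)) L (np.float64(33.65), np.int64(85)) R (np.float64(33.74), np.int64(95)) base (np.float64(15.48), np.int64(549)) rear (np.float64(33.89), np.int64(375)) spec (np.float64(76.85), np.int64(245))
```

Call:
drive_tool([
  [0, 0.1, 2, 0, 0, 0, 0],
  [0, 0.1, 2, 0, 0, 0, 0],
  [0, 0.1, 2, 0, 0, 0, 0],
  [0, 0, 0, 0, 0, 0, 0],
  [0, 0, 0, 0, 0, 0, 0],
])

```text
time_s: 21.05
tcp_pos: [0.574, 0.0004, 0.0407]
ee_rot: [[-0.051, -0.999, -0.0], [-0.999, 0.051, -0.001], [0.001, 0.0, -1.0]]
wrist_force: [-0.3, -3.8, 2.7]
gripper_width: 0.341
gripper_force: 29.8
```

Call:
drive_tool([
  [0, 0, 2, 0, 0, 0, 0],
  [0, 0.1, 0, 0, 0, 0, 0],
  [0, 0, 0, 0, 0, 0, 0],
])

```text
time_s: 21.3
tcp_pos: [0.5741, 0.0027, 0.0407]
ee_rot: [[-0.051, -0.999, -0.0], [-0.999, 0.051, -0.0], [0.0, 0.0, -1.0]]
wrist_force: [-0.6, -4.8, 3.8]
gripper_width: 0.345
gripper_force: 29.8
```

Call:
drive_tool([
  [0, 0, 2, 0, 0, 0, 0],
  [0, 0.1, 0, 0, 0, 0, 0],
  [0, 0, 0, 0, 0, 0, 0],
])

```text
time_s: 21.55
tcp_pos: [0.5742, 0.0049, 0.0407]
ee_rot: [[-0.051, -0.999, -0.0], [-0.999, 0.051, -0.0], [0.0, 0.0, -1.0]]
wrist_force: [-1.5, -3.9, 4.6]
gripper_width: 0.342
gripper_force: 29.8
```

Call:
drive_tool([
  [0, 0, 2, 0, 0, 0, 0],
  [0, 0.1, 0, 0, 0, 0, 0],
  [0, 0, 0, 0, 0, 0, 0],
])

```text
time_s: 21.8
tcp_pos: [0.5742, 0.0063, 0.0407]
ee_rot: [[-0.051, -0.999, -0.001], [-0.999, 0.051, -0.001], [0.001, 0.001, -1.0]]
wrist_force: [-0.8, -6.4, 5.1]
gripper_width: 0.341
gripper_force: 29.8
```

Call:
drive_tool([
  [0, 0, 2, 0, 0, 0, 0],
  [0, 0.1, 0, 0, 0, 0, 0],
  [0, 0, 0, 0, 0, 0, 0],
])

```text
time_s: 22.05
tcp_pos: [0.5741, 0.0076, 0.0407]
ee_rot: [[-0.051, -0.999, -0.001], [-0.999, 0.051, -0.002], [0.002, 0.001, -1.0]]
wrist_force: [-0.8, -8.6, 4.4]
gripper_width: 0.342
gripper_force: 29.8
```

```bash
python3 t.py
```

```text
22.05 [574.1   7.6  40.7] [-0.8 -8.6  4.4] 29.8
base xy of tcp [  -0.4 -104.8]
front strip (np.float64(33.6), np.int64(322)) L (np.float64(33.76), np.int64(84)) R (np.float64(33.92), np.int64(99)) base (np.float64(15.49), np.int64(557)) rear (np.float64(33.91), np.int64(362)) spec (np.float64(76.92), np.int64(254))
```

Contact shows at tcp y ≈ 5.4 mm, as expected. The target is tcp y ≈ 26.5.

Call:
drive_tool([
  [0, 0.1, 2, 0, 0, 0, 0],
  [0, 0.1, 2, 0, 0, 0, 0],
  [0, 0.1, 2, 0, 0, 0, 0],
  [0, 0.1, 0, 0, 0, 0, 0],
  [0, 0, 0, 0, 0, 0, 0],
])

```text
time_s: 22.62
tcp_pos: [0.5742, 0.0132, 0.0407]
ee_rot: [[-0.051, -0.999, -0.002], [-0.999, 0.051, -0.002], [0.002, 0.002, -1.0]]
wrist_force: [-0.2, -9.7, 4.8]
gripper_width: 0.341
gripper_force: 29.8
```

Call:
drive_tool([
  [0, 0.1, 2, 0, 0, 0, 0],
  [0, 0.1, 2, 0, 0, 0, 0],
  [0, 0.1, 2, 0, 0, 0, 0],
  [0, 0.1, 0, 0, 0, 0, 0],
  [0, 0, 0, 0, 0, 0, 0],
])

```text
time_s: 23.03
tcp_pos: [0.5745, 0.0191, 0.0407]
ee_rot: [[-0.052, -0.999, -0.002], [-0.999, 0.052, -0.002], [0.002, 0.002, -1.0]]
wrist_force: [-0.5, -12.2, 5.9]
gripper_width: 0.345
gripper_force: 29.8
```

```bash
python3 t.py
```

```text
23.0333 [574.5  19.1  40.7] [ -0.5 -12.2   5.9] 29.8
base xy of tcp [ -0.7 -93.4]
front strip (np.float64(34.95), np.int64(323)) L (np.float64(35.26), np.int64(80)) R (np.float64(35.27), np.int64(102)) base (np.float64(15.58), np.int64(536)) rear (np.float64(34.0), np.int64(368)) spec (np.float64(77.59), np.int64(243))
```

Call:
drive_tool([
  [0, 0.1, 2, 0, 0, 0, 0],
  [0, 0.1, 2, 0, 0, 0, 0],
  [0, 0.1, 2, 0, 0, 0, 0],
  [0, 0.1, 0, 0, 0, 0, 0],
  [0, 0, 0, 0, 0, 0, 0],
])

```text
time_s: 23.6
tcp_pos: [0.5748, 0.025, 0.0407]
ee_rot: [[-0.052, -0.999, -0.003], [-0.999, 0.052, -0.002], [0.002, 0.003, -1.0]]
wrist_force: [-1.4, -10.1, 5.3]
gripper_width: 0.341
gripper_force: 29.8
```

Call:
drive_tool([
  [0, 0, 1.3, 0, 0, 0, 0],
  [0, 0, 0, 0, 0, 0, 0],
  [0, 0, 0, 0, 0, 0, 0],
  [0, 0, 0, 0, 0, 0, 0],
])

```text
time_s: 23.93
tcp_pos: [0.5748, 0.0262, 0.0407]
ee_rot: [[-0.052, -0.999, -0.003], [-0.999, 0.052, -0.002], [0.003, 0.002, -1.0]]
wrist_force: [-1.3, -10.8, 5.9]
gripper_width: 0.343
gripper_force: 29.8
```

```bash
python3 t.py; python3 w.py .015; python3 m.py "[545.4,194.5]" 2>/dev/null
python3 - <<'E'
from h import *
s=capture("scene")
cv2.imwrite("pics/end.png",cv2.resize(s["frame"][205:365,225:425],(800,600),interpolation=cv2.INTER_CUBIC)[:,:,::-1])
E
```

```text
23.9333 [574.8  26.2  40.7] [ -1.3 -10.8   5.9] 29.8
base xy of tcp [ -0.7 -86.3]
front strip (np.float64(35.85), np.int64(314)) L (np.float64(36.2), np.int64(78)) R (np.float64(36.13), np.int64(95)) base (np.float64(15.57), np.int64(506)) rear (np.float64(34.0), np.int64(368)) spec (np.float64(77.91), np.int64(228))
24.0833 [574.9  26.2  40.7] 177.04 [ -0.9 -11.9   4.8] 0.344 29.848071173764765
from tcp: origin [577.4  76.1] 87.0 nose [580.8 141. ]
scene 1
24.1833 tcp [574.8  26.2  40.7] [ -1.1 -11.6   5.4] 0.34431919040450903 29.848072724416852
top ring [611.4 207.6] knob est [538.3 186.3] sum 201
top cross [591.9 173.8] knob est [545.3 201.2] sum 2421
scene ring [618.4 215.4] knob est [545.2 194.1] sum 1004
scene cross [592.1 165.6] knob est [545.4 193.1] sum 966Traceback (most recent call last):
  File "w.py", line 14, in <module>
    k=(a>.0)&(a<.1); f=np.polyfit(a[k],b[k],1)
                       ~~~~~~~~~~^^^^^^^^^^^^^
    raise TypeError("expected non-empty vector for x")
TypeError: expected non-empty vector for x
```

View pics/end.png

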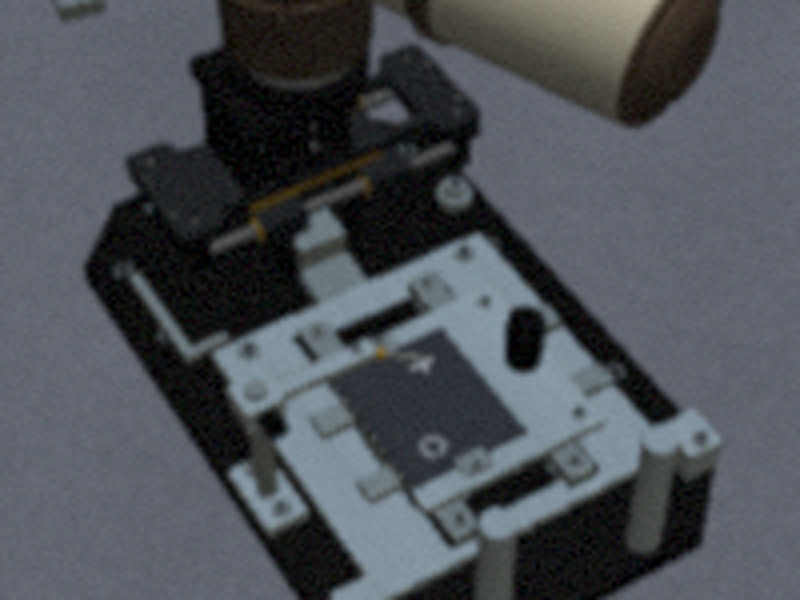

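The scene crop shows the wedge held flat under the free edge at (335,280) and the cross (422,362) at the needle's end, with the nut and hex key in place. Measured foot lift is about 2.45 mm and the pose is steady, so I hand in.

```bash
python3 -c "
from station import finish_job
print(finish_job())"
```

```text
the job is handed in; nothing more can be done
None
```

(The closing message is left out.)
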